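# Clean the bag sealer's bar under the magnifier

### The arm

A 6-joint arm with a two-finger parallel gripper is mounted at the origin on a cart in front of the work surface, level with it; the furniture and walls round the work are solid. World frame = base frame: x ahead of the robot, y to its left, z up, the work surface at z = 0. Lengths are in m, angles in degrees, forces in N, time in s.
With the tool pointing down it reaches from about 0.325 to 0.925 m from the base axis. Payload 3.1 kg.
Tool frame: the origin (TCP) lies midway between the tips of the shut fingers; the grasp point (between the pads) lies 19 mm behind it; x points along the fingers, y is the direction in which the jaws open and shut, and the axes are right-handed (so a half turn about x gives the same grasp; the last joint's range is limited). The gripper opens to 85 mm and grips with 20 to 120 N. Pads are 22 mm wide; open, the fingers measure 114 mm over their backs; the gripper's body (76 mm by 85 mm) begins 54 mm behind the grasp point. The pads swing forward as they close: fully open they stand 13 mm farther back than shut.
Start: joints at [-83.033, 12.427, 92.441, -0, 75.132, -6.429], TCP at [0.145, -0.608, 0.231] pointing down, gripper open.
Joint ranges: [-157.48, 157.48], [-44.54, 120.13], [17.64, 146.25], [-64.5, 244.5], [7.68, 150.69], [-147.95, 147.95]. Speed limits (degrees/s): [159.86, 159.86, 180, 180, 180, 180].

### API

Orientations are given as [roll, pitch, yaw] about the fixed x, y, z axes, in that order (R = Rz(yaw) Ry(pitch) Rx(roll)).
In Python, from plant import arm gives the robot as it stands. The module is installed in compiled form; this text tells all that it offers.
- The arm moves only by the tool drive_tool, never from a script. Its argument "plan" is text: rows parted by semicolons, each of 6 numbers parted by spaces: the shift along the world's x, y, z in cm, then the turn, a rotation vector about the world's x, y, z in rad. In form: x y z rx ry rz; .... A call has 1 to 12 rows; each row shifts and turns the commanded pose from where the row before left it; what a row does not reach is not made up. A row lasts 1/8 s, in which the tool goes at most 62.5 mm and 10.7 degrees, less where a joint would pass 70% of its speed; a pose out of reach is approached as far as the arm can. A call with a gripper value outside its range is refused whole. "grip" is the opening, from 0 (shut) to 1 (fully open), set as the call begins (left out, the last holds). The fingers move at their own pace and stop on an object; the grip force is fixed at half the most. Time passes only in rows, so rows that do not move let the fingers close. It gives the time, the measured TCP pose, the force and the opening at its end, in the units of the state.
- arm.get_obs(): the state, without advancing time (a new reading comes with each control period).
- arm.snapshot(name): name is "side" or "top"; returns a dict with "pixels" (480x640x3 uint8, red, green, blue), "depth" (480x640 float32, m along the optical axis (not along the pixel's ray), 0 where there is no reading), "fx", "fy", "cx", "cy" (pixels), "R" (3x3) and "t" (3): a world point X has camera coordinates R X + t. Camera axes: x right, y down, z forward; pixel columns grow to the right and rows downward; lengths in m; the calibration is good to about 2 mm. A picture is of the moment at which its call begins.
- arm.job_done(): hands the job in, once; it reports no verdict.
The state is a dict: "time_s": time; "joint_positions": joint angles; "dq": joint speeds; "effort": joint torques, N m; "ee_pos": TCP position; "ee_rot": TCP orientation; "contact_force": force on the tool from outside, world axes, zero at the start; "moment": the same for the moment, N m; "grip_width": finger opening in m.
Only numpy, scipy, OpenCV 4.12 (cv2) and the standard library are available. Lean on these libraries where they do the work, as an engineer would, in place of code of your own. Each camera call takes 0.05 s, during which the arm holds its last target. There are 200 camera calls.

### The job

Swing the stiff-jointed bench magnifier, which has an upright black grip on its rim, until its lens is centred over the middle of the bag sealer's grey sealing bar, and let go so that it stays there. Then take the cleaning block with the raked handle from its steel dish and, working under the lens, rub the whole sealing bar from its left end to its right end with the sole flat and steadily pressed down, firmly but not hard. Finally stand the block gently back in its dish, leaving the magnifier over the bar and the other things where they are.

Things in the scene. Friction and masses are not known exactly. Their poses are not given: they have to be found in the camera images.
- lens_mid (a point): bench magnifier (grey foot 148 mm across and post, fixed at the back; two white links 220 and 240 mm long, 245 to 305 mm over the table, on stiff vertical-axis joints that stay where left): middle of its round lens, at the underside of the white ring (130 mm across, 269 to 291 mm over the table). x points from the elbow joint (240 mm behind) through the lens to the grip, z up
- lens_grip (a point): middle of the top of the magnifier's upright round black grip, 20 mm thick and 50 mm tall (287 to 337 mm over the table), standing on a small tab on the lens ring's rim, 73 mm beyond lens_mid along x of lens_mid. Dragging it takes about 2 to 5 N
- sealer: bench bag sealer, fixed to the table: white casing x -47 to 103 mm, 230 mm wide (y), 60 mm high to its steel deck; the upper jaw stands open behind the bar (x from 55 mm on, up to 195 mm high). Origin: on the table under the middle of the sealing bar; y along the bar, its +y end is the left end seen from the robot; x away from the robot
- bar_mid (a point): middle of the top of the straight sealing bar, a grey strip 18 mm wide (x) and 170 mm long (y), standing 10 mm proud of the deck, 70 mm over the table; it sinks with the bar. Axes as the sealer's
- seal_bar (a joint): how far the spring-mounted sealing bar is pressed down (m): 0 at rest, stop at 0.006; the spring gives 1.8 N for each mm
- dish: shallow steel dish, fixed to the table, 120 mm (x) by 100 mm (y), wall 3 mm thick and 9 mm high, floor 3 mm thick; origin: middle of its underside
- block: loose white cleaning block, 140 g: base 60 (x) by 36 (y) by 16 mm high, flat felt sole; origin: middle of the sole, z up. A straight white handle, section 16 mm (y) by 22 mm, rises from x = +14 mm, z = 14 mm and leans 40 degrees from vertical towards the block's -x (towards the robot); 98 mm long, it ends 96 mm above the sole
- block_grip (a point): point on the axis of the block's handle to grip, 64 mm up the handle from the base (at x = -27, y = 0, z = 63 mm in the block's frame); block axes. Grip across y (16 mm)
- cup_2: small sauce cup, 67 mm across, 46 mm high, bystander between dish and magnifier foot; origin: middle of its underside
- cup_3: small sauce cup, 67 mm across, 46 mm high, bystander left of the sealer; origin: middle of its underside
- marker_blue: marker pen, 133 mm long, 19 mm thick, bystander lying in front between dish and sealer; origin: middle of its underside
- lid_2: tub lid, 134 mm across, 20 mm high, bystander in front of the sealer; origin: middle of its underside
- cup_1: small sauce cup, 67 mm across, 46 mm high, bystander in front of the sealer; origin: middle of its underside

How it is judged:
By the outcome, as a careful person would: the job done as asked, in the order asked, and still so for the second after the job is handed in, with the robot touching nothing.
It also fails if it takes over 72 s, if anything falls off the work surface, if the arm or the gripper's body presses on something with over 40 N, if the wrist force passes 120 N, or if a joint passes its speed limit or range.

## Working session

There is one attempt and no reset: what is moved stays moved. The work goes in short steps, Python scripts to look and compute and a tool call to move; the robot and the scene stay as the last step left them, time stands still between calls to the robot, and variables do not carry over. Pictures are saved under pics/ and viewed, about 8 in all and at most 12, crops included, and the job is handed in when it is done.

Besides the shell and the picture viewer there is one more tool, called after "Call:" by a JSON object that holds its "name" and its "arguments". drive_tool: Moves the arm, as the interface text tells. Its arguments: {"type":"object","properties":{"plan":{"type":"string"},"grip":{"type":"number"}},"required":["plan"]}

```bash
mkdir -p pics
cat > h.py <<'E'
import numpy as np, cv2, pickle
from plant import arm
def snap(n,f):
    s=arm.snapshot(n); pickle.dump(s,open(f'pics/{f}.pkl','wb')); cv2.imwrite(f'pics/{f}.png',s['pixels'][:,:,::-1]); return s
def load(f): return pickle.load(open(f'pics/{f}.pkl','rb'))
def cloud(s):
    v,u=np.mgrid[:480,:640]; d=s['depth']; R=np.array(s['R']);t=np.array(s['t'])
    P=np.stack([(u-s['cx'])/s['fx']*d,(v-s['cy'])/s['fy']*d,d],-1)
    W=(P-t)@R; W[d==0]=np.nan; return W
def ray(s,u,v,z):
    R=np.array(s['R']);t=np.array(s['t']); c=-R.T@t; r=R.T@np.array([(u-s['cx'])/s['fx'],(v-s['cy'])/s['fy'],1]); return c+r*(z-c[2])/r[2]
E
python3 - <<'E'
from h import *
for n in('top','side'):
    s=snap(n,n+'0'); print(n,-np.array(s['R']).T@np.array(s['t']),s['fx'])
print(arm.get_obs())
E
```

```text
top [0.52031386 0.28723356 1.11296809] 485.86554587939276
side [0.24709942 0.98368505 0.56044637] 450.7728711362767
{'time_s': 0.1, 'joint_positions': array([-8.30337793e+01,  1.24735151e+01,  9.25225599e+01,  6.67245346e-04,
        7.51347179e+01, -6.42941655e+00]), 'dq': array([ 0.01871612, -0.03952735, -0.24686954, -0.14391701, -0.05693958,
        0.08161139]), 'effort': array([-8.10040328e-04, -3.98075509e+01, -3.04972136e+01, -1.75908508e-04,
        4.25644001e-03,  6.32095208e-06]), 'ee_pos': array([ 0.14471811, -0.60722147,  0.23005734]), 'ee_rot': array([-96.71175668,  89.86920551,  96.68370863]), 'contact_force': array([-0.44275938, -0.17016145, -0.11167583]), 'moment': array([ 0.00020737,  0.0114951 , -0.02793566]), 'grip_width': 0.08563955645010013}
```

View pics/top0.png

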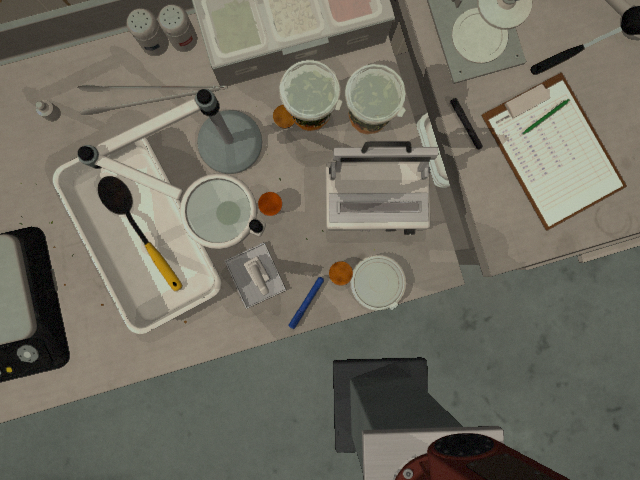

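View pics/side0.png

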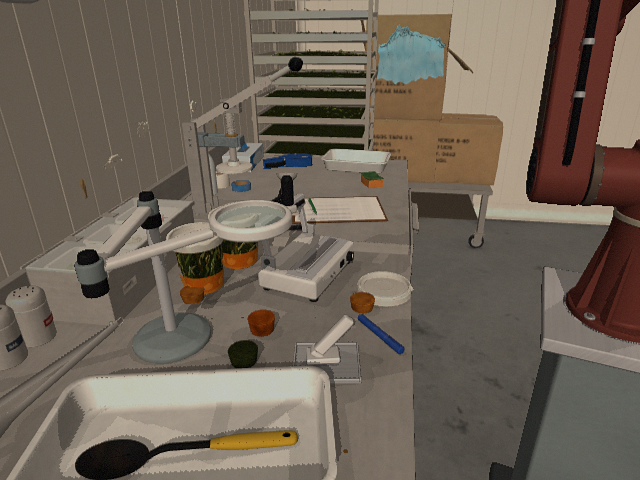

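Run:
```python
from h import *
s=load('top0'); im=cv2.imread('pics/top0.png')
a=cv2.resize(im[135:335,170:300],None,fx=3,fy=3,interpolation=cv2.INTER_CUBIC)
b=cv2.resize(im[135:335,310:440],None,fx=3,fy=3,interpolation=cv2.INTER_CUBIC)
cv2.imwrite('pics/c1.png',np.hstack([a,b]))
for n,u,v,z in [('lens',218,210,.291),('grip',256,227,.337),('elbow',88,155,.305),('post',206,101,.305),('dish',257,273,0.005),('bar',379,208,.07),('barL',338,206,.07),('barR',420,210,.07)]:
    print(n,ray(s,u,v,z).round(4))
```

```text
lens [0.6242 0.4287 0.291 ]
grip [0.5898 0.3607 0.337 ]
elbow [0.7191 0.6406 0.305 ]
post [0.8076 0.4441 0.305 ]
dish [0.5147 0.3916 0.005 ]
bar [0.6492 0.1195 0.07  ]
barL [0.6554 0.2083 0.07  ]
barR [0.6429 0.0304 0.07  ]
```

View pics/c1.png

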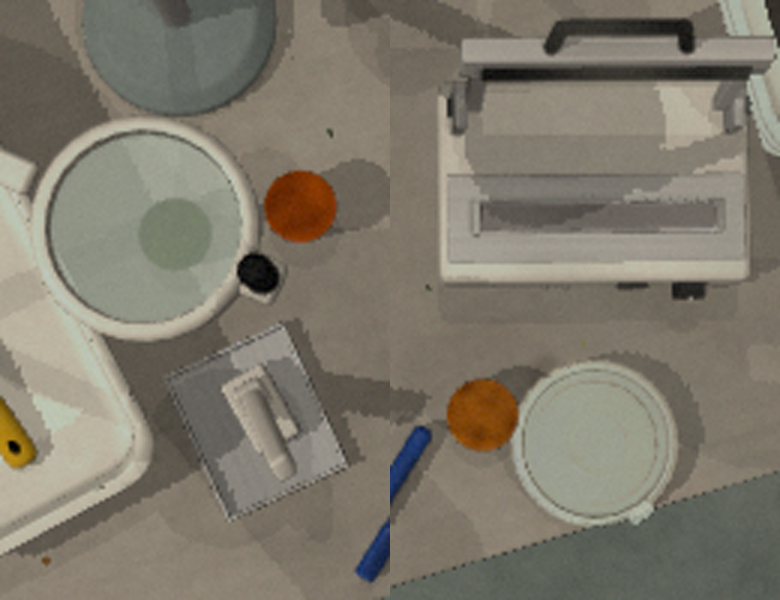

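Run:
```python
from h import *
s=load('top0');W=cloud(s);v,u=np.mgrid[:480,:640]
def reg(u0,u1,v0,v1,z0,z1): 
    m=(u>=u0)&(u<=u1)&(v>=v0)&(v<=v1)&(W[...,2]>z0)&(W[...,2]<z1); return W[m]
def rect(P): 
    r=cv2.minAreaRect(P[:,:2].astype(np.float32)*1000); return len(P),np.round(r[0],1),np.round(r[1],1),round(r[2],1),np.median(P[:,2]).round(4)
print('bar',rect(reg(325,435,190,225,.0655,.076)))
print('deck',rect(reg(325,435,185,235,.05,.0655)))
print('handle top',rect(reg(225,290,240,310,.05,.12)), rect(reg(225,290,240,310,.085,.12)))
h=reg(225,290,240,310,.03,.12)
for a in np.arange(.03,.1,.01):
    q=h[(h[:,2]>a)&(h[:,2]<a+.01)]; print(round(a,2),len(q),q.mean(0).round(4) if len(q) else '')
print('dish',rect(reg(215,295,235,315,.0015,.03)))
print('base',rect(reg(225,290,240,310,.013,.03)))
g=reg(245,270,215,240,.325,.35);print('griptop',len(g),g.mean(0).round(4))
q=reg(175,260,170,250,.28,.3);print('lens ring',len(q),rect(q),cv2.minEnclosingCircle(q[:,:2].astype(np.float32)))
for n,c in [('el',(70,110,140,170)),('post',(190,225,85,118))]:
    q=reg(*c,.295,.5);print(n,len(q),q.mean(0).round(4),q[:,2].max())
# dish corners via crop
for x,y in [(165,378),(283,322),(348,465),(230,521)]: print(ray(s,170+x/3,135+y/3,.009).round(4))
print('barmid',ray(s,380.2,206.9,.07))
s=load('side0');W=cloud(s)
q=reg(305,360,310,362,.05,.11);
for a in np.arange(.03,.11,.01):
    q=reg(300,360,310,372,a,a+.01); print('side',round(a,2),len(q),q.mean(0).round(4) if len(q) else '')
```

```text
bar (677, array([648.1, 119.8]), array([ 50. , 180.9]), 0.4, np.float64(0.0687))
deck (3884, array([652.8, 119.2]), array([228.9,  99.4]), 88.6, np.float64(0.059))
handle top (196, array([495.6, 378.8]), array([54.4, 15.9]), 28.7, np.float64(0.0825)) (89, array([483.3, 372.1]), array([26.5, 15.7]), 28.5, np.float64(0.0923))
0.03 50 [0.5315 0.397  0.034 ]
0.04 31 [0.5222 0.3914 0.045 ]
0.05 27 [0.5152 0.389  0.0544]
0.06 31 [0.508  0.3846 0.0647]
0.07 32 [0.5002 0.3793 0.0747]
0.08 45 [0.4872 0.3731 0.0859]
0.09 61 [0.4831 0.3721 0.0938]
0.1 0 
dish (2669, array([510.6, 396.5]), array([182.2, 182. ]), 88.8, np.float64(0.0037))
base (249, array([506.6, 406.5]), array([ 83.2, 102.3]), 71.1, np.float64(0.0191))
griptop 117 [0.5932 0.3628 0.3347]
lens ring 4445 (4445, array([623.9, 429.8]), array([129.2, 128.9]), 17.9, np.float64(0.284)) ((0.6235295534133911, 0.4309186339378357), 0.08424392342567444)
el 193 [0.7225 0.6455 0.3033] 0.30815324786132425
post 179 [0.8165 0.4479 0.3033] 0.3087734161230921
[0.5436 0.4629 0.009 ]
[0.5839 0.3734 0.009 ]
[0.4748 0.3265 0.009 ]
[0.4352 0.4158 0.009 ]
barmid [0.65152962 0.11684251 0.07      ]
side 0.03 102 [0.5227 0.3983 0.0345]
side 0.04 92 [0.5125 0.402  0.0453]
side 0.05 243 [0.5034 0.4435 0.0541]
side 0.06 82 [0.4978 0.3857 0.0649]
side 0.07 88 [0.4896 0.3816 0.0749]
side 0.08 94 [0.4824 0.3771 0.0851]
side 0.09 51 [0.4829 0.3741 0.0934]
side 0.1 0
```

Call:
{"name": "drive_tool", "arguments": {"plan": "2.6 4.8 1.4 0 0 0;2.6 4.8 1.4 0 0 0;2.6 4.8 1.4 0 0 0;2.6 4.8 1.4 0 0 0;2.6 4.8 1.4 0 0 0;2.6 4.8 1.4 0 0 0;2.6 4.8 1.4 0 0 0;2.6 4.8 1.4 0 0 0;2.6 4.8 1.4 0 0 0;2.6 4.8 1.4 0 0 0;2.6 4.8 1.4 0 0 0;2.6 4.8 1.4 0 0 0", "grip": 1}}

```text
time_s: 1.6
ee_pos: [0.4571, -0.0302, 0.3994]
ee_rot: [43.3, 90.0, -123.3]
contact_force: [-0.0, -0.2, 0.3]
grip_width: 0.0854
```

Call:
{"name": "drive_tool", "arguments": {"plan": "1.7 4.9 0 0 0 0.113;1.7 4.9 0 0 0 0.113;1.7 4.9 0 0 0 0.113;1.7 4.9 0 0 0 0.113;1.7 4.9 0 0 0 0.113;1.7 4.9 0 0 0 0.113;1.7 4.9 0 0 0 0.113;1.7 4.9 0 0 0 0.113;0 0 0 0 0 0"}}

```text
time_s: 2.72
ee_pos: [0.5924, 0.363, 0.3959]
ee_rot: [-49.6, 89.8, -164.2]
contact_force: [0.1, -1.0, 0.8]
grip_width: 0.0857
```

```bash
cat >> h.py <<'E'
from scipy.spatial.transform import Rotation as Ro
def st():
    o=arm.get_obs(); R=Ro.from_euler('xyz',o['ee_rot'],degrees=True).as_matrix()
    print('t',round(o['time_s'],2),'p',o['ee_pos'].round(4),'xax',R[:,0].round(3),'yax',R[:,1].round(3),'F',o['contact_force'].round(1),'M',o['moment'].round(2),'w',round(o['grip_width'],4),'q',o['joint_positions'].round(1))
    return o,R
E
python3 -c "
from h import *
st()"
```

```text
t 2.73 p [0.5924 0.363  0.3959] xax [-0.004 -0.001 -1.   ] yax [ 0.909 -0.416 -0.003] F [ 0.1 -1.   0.8] M [-0.02 -0.01 -0.01] w 0.0857 q [25.7 16.9 69.8  0.  93.6 50.3]
```

Call:
{"name": "drive_tool", "arguments": {"plan": "0 0 -3 0 0 0;0 0 -3 0 0 0;0 0 -2.5 0 0 0;0 0 -1 0 0 0;0 0 0 0 0 0"}}

```text
time_s: 3.35
ee_pos: [0.5924, 0.3591, 0.3037]
ee_rot: [-32.3, 89.9, -147.2]
contact_force: [0.9, 0.8, -0.4]
grip_width: 0.0854
```

Call:
{"name": "drive_tool", "arguments": {"plan": "0 0 0 0 0 0;0 0 0 0 0 0;0 0 0 0 0 0;0 0 0 0 0 0;0 0 0 0 0 0;0 0 0 0 0 0", "grip": 0}}

```text
time_s: 4.1
ee_pos: [0.593, 0.3601, 0.3051]
ee_rot: [138.8, 89.9, 24.0]
contact_force: [-1.4, -0.9, 3.2]
grip_width: 0.018
```

```bash
python3 -c "
from h import *
st()"
```

```text
t 4.1 p [0.593  0.3601 0.3051] xax [ 0.001  0.    -1.   ] yax [ 0.908 -0.42   0.001] F [-1.4 -0.9  3.2] M [-0.01  0.06 -0.03] w 0.018 q [25.5 18.1 77.6 -0.  84.2 50.3]
```

Call:
{"name": "drive_tool", "arguments": {"plan": "0.35 -1.58 0 0 0 0.029;0.35 -1.58 0 0 0 0.029;0.35 -1.58 0 0 0 0.029;0.35 -1.58 0 0 0 0.029;0.35 -1.58 0 0 0 0.029;0.35 -1.58 0 0 0 0.029;0.35 -1.58 0 0 0 0.029;0.35 -1.58 0 0 0 0.029;0.35 -1.58 0 0 0 0.029;0.35 -1.58 0 0 0 0.029"}}

```text
time_s: 5.35
ee_pos: [0.6279, 0.2036, 0.305]
ee_rot: [174.6, 89.8, 76.6]
contact_force: [0.5, 3.3, 2.8]
grip_width: 0.0182
```

```bash
python3 -c "
from h import *
st(); snap('top','top1')"
```

```text
t 5.35 p [0.6279 0.2036 0.305 ] xax [ 0.001  0.004 -1.   ] yax [ 0.99  -0.139  0.   ] F [0.5 3.3 2.8] M [0.46 0.2  0.41] w 0.0182 q [11.8 13.9 82.8  0.2 83.2 19.8]
```

View pics/top1.png

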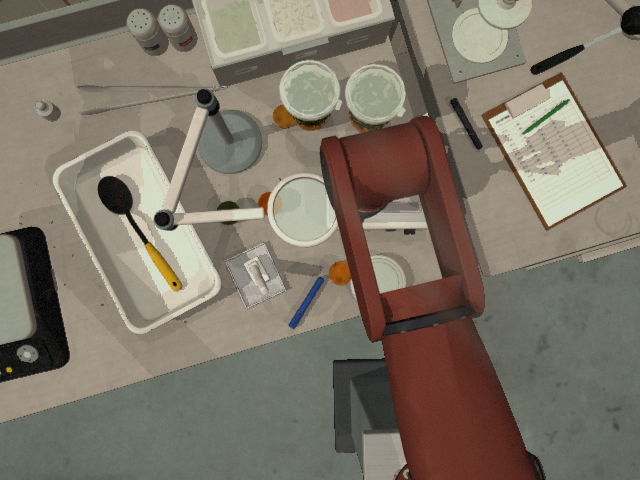

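Call:
{"name": "drive_tool", "arguments": {"plan": "0.35 -1.58 0 0 0 0.029;0.35 -1.58 0 0 0 0.029;0.35 -1.58 0 0 0 0.029;0.35 -1.58 0 0 0 0.029;0.35 -1.58 0 0 0 0.029;0.35 -1.58 0 0 0 0.029;0.35 -1.58 0 0 0 0.029;0.35 -1.58 0 0 0 0.029;0.35 -1.58 0 0 0 0.029;0.35 -1.58 0 0 0 0.029;0 0 0 0 0 0"}}

```text
time_s: 6.78
ee_pos: [0.6639, 0.0433, 0.3049]
ee_rot: [71.1, 89.8, -10.7]
contact_force: [1.7, -0.2, 2.3]
grip_width: 0.0182
```

```bash
python3 -c "
from h import *
st(); snap('top','top2');s=snap('side','side2');W=cloud(load('top2'))
v,u=np.mgrid[:480,:640]
m=(W[...,2]>.278)&(W[...,2]<.294)&(W[...,0]>.56)&(W[...,0]<.74)&(W[...,1]>.03)&(W[...,1]<.2)
P=W[m][:,:2];print(len(P),P.min(0),P.max(0))
a=cv2.imread('pics/top2.png')[130:290,300:470]; b=cv2.imread('pics/side2.png')[160:320,200:370]
cv2.imwrite('pics/c2.png',cv2.resize(np.hstack([a,b]),None,fx=2.3,fy=2.3))"
```

```text
t 6.78 p [0.6639 0.0433 0.3049] xax [ 0.003 -0.001 -1.   ] yax [0.99  0.144 0.003] F [ 1.7 -0.2  2.3] M [-0.16 -0.34 -0.34] w 0.0182 q [ -2.3  14.5  82.1  -0.   83.2 -10.6]
4407 [0.58709765 0.04532566] [0.71575266 0.19993279]
```

View pics/c2.png

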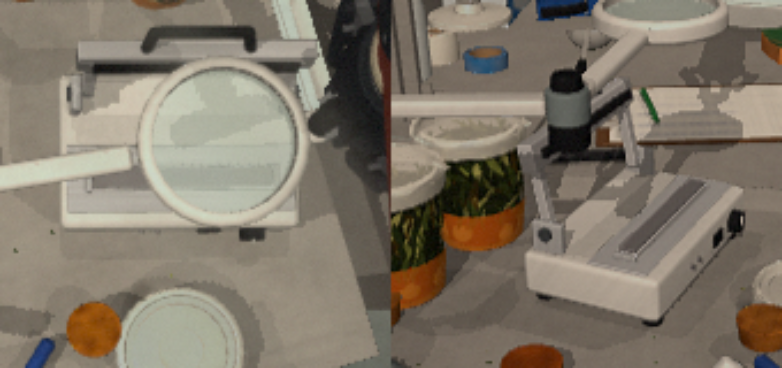

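```bash
python3 -c "
from h import *
s=load('top2')
for z in(.285,.291): print(ray(s,397,191.3,z))
W=cloud(s)
v,u=np.mgrid[:480,:640]
m=(W[...,2]>.278)&(W[...,2]<.294)&(W[...,0]>.56)&(W[...,0]<.74)&(W[...,1]>.03)&(W[...,1]<.2)
P=W[m]
from scipy.optimize import minimize
k=P[:,1]>0.0
# per-x width profile: rim on right side, left side
for x in np.arange(.60,.71,.01):
    q=P[abs(P[:,0]-x)<.003]; print(round(x,3),q[:,1].min().round(4),q[:,1].max().round(4),q[:,2].mean().round(4))
"
```

```text
[0.65091845 0.12203615 0.285     ]
[0.64997201 0.12323328 0.291     ]
0.6 0.0835 0.1633 0.2872
0.61 0.0723 0.1731 0.2848
0.62 0.0658 0.1792 0.2845
0.63 0.0609 0.1985 0.2843
0.64 0.0586 0.1986 0.284
0.65 0.0453 0.1998 0.2841
0.66 0.0578 0.1859 0.284
0.67 0.0535 0.1839 0.2841
0.68 0.0644 0.1809 0.2843
0.69 0.0694 0.1746 0.2847
0.7 0.0785 0.1675 0.2854
```

Call:
{"name": "drive_tool", "arguments": {"plan": "0 -0.4 0 0 0 0;0 0 0 0 0 0;0 0 0 0 0 0"}}

```text
time_s: 7.25
ee_pos: [0.6631, 0.041, 0.3049]
ee_rot: [128.4, 89.9, 46.8]
contact_force: [1.2, 4.4, 4.5]
grip_width: 0.0183
```

Call:
{"name": "drive_tool", "arguments": {"plan": "0 0 0 0 0 0;0 0 0 0 0 0;0 0 0 0 0 0;0 0 0 0 0 0;0 0 2 0 0 0;0 0 4 0 0 0;0 0 4 0 0 0;-4 2 0 0 0 0;-5 2 0 0 0 0;-5 3 0 0 0 0", "grip": 1}}

```text
time_s: 8.5
ee_pos: [0.5219, 0.1101, 0.4064]
ee_rot: [86.2, 89.8, 4.6]
contact_force: [0.5, 0.3, 0.8]
grip_width: 0.0852
```

```bash
python3 -c "
from h import *
st(); snap('top','top3');W=cloud(load('top3'))
m=(W[...,2]>.278)&(W[...,2]<.294)&(W[...,0]>.56)&(W[...,0]<.74)&(W[...,1]>.03)&(W[...,1]<.2)
P=W[m]; print(P[:,0].min(),P[:,0].max())
for x in np.arange(.60,.71,.01):
    q=P[abs(P[:,0]-x)<.003]; print(round(x,3),len(q),q[:,1].mean().round(4),((q[:,1].min()+q[:,1].max())/2).round(4))
"
```

```text
t 8.5 p [0.5219 0.1101 0.4064] xax [ 0.003  0.    -1.   ] yax [0.989 0.145 0.003] F [0.5 0.3 0.8] M [ 0.01 -0.03  0.05] w 0.0852 q [ 4.4 -4.  91.5  0.  92.4 -4. ]
0.5869853031062466 0.715607902064717
0.6 133 0.1255 0.1251
0.61 155 0.1306 0.1308
0.62 229 0.1239 0.1203
0.63 248 0.1254 0.1287
0.64 279 0.1262 0.1279
0.65 308 0.1132 0.1182
0.66 249 0.1211 0.1202
0.67 249 0.1169 0.1156
0.68 229 0.1198 0.1204
0.69 200 0.1192 0.1193
0.7 162 0.1197 0.1193
```

Call:
{"name": "drive_tool", "arguments": {"plan": "-1 1.83 -1.3 0 0 0.16;-1 1.83 -1.3 0 0 0.16;-1 1.83 -1.3 0 0 0.16;-1 1.83 -1.3 0 0 0.16;-1 1.83 -1.3 0 0 0.16;-1 1.83 -1.3 0 0 0.16;-1 1.83 -1.3 0 0 0.16;-1 1.83 -1.3 0 0 0.16;-1 1.83 -1.3 0 0 0.16;-1 1.83 -1.3 0 0 0.16;-1 1.83 -1.3 0 0 0.16;-1 1.83 -1.3 0 0 0.16"}}

```text
time_s: 10.05
ee_pos: [0.4034, 0.3306, 0.2499]
ee_rot: [-2.0, 89.8, 26.8]
contact_force: [-0.0, 0.3, -0.2]
grip_width: 0.0855
```

Call:
{"name": "drive_tool", "arguments": {"plan": "1 0.4 -2 0.0737 -0.1387 0;1 0.4 -2 0.0737 -0.1387 0;1 0.4 -2 0.0737 -0.1387 0;1 0.4 -2 0.0737 -0.1387 0;1 0.4 -2 0.0737 -0.1387 0;0 0 0 0 0 0;0 0 0 0 0 0"}}

```text
time_s: 10.92
ee_pos: [0.4549, 0.3506, 0.1512]
ee_rot: [-0.4, 44.9, 27.9]
contact_force: [0.0, 1.0, 0.2]
grip_width: 0.0854
```

```bash
python3 -c "
from h import *
o,R=st(); print('go cm',100*(np.array([.509,.384,.0526])-o['ee_pos']))
snap('top','top4');s=snap('side','side4')
a=cv2.imread('pics/top4.png')[200:340,180:330]; b=cv2.imread('pics/side4.png')[290:430,250:400]
cv2.imwrite('pics/c4.png',cv2.resize(np.hstack([a,b]),None,fx=2.6,fy=2.6))"
```

```text
t 10.93 p [0.4549 0.3506 0.1512] xax [ 0.626  0.332 -0.705] yax [-0.473  0.881 -0.006] F [0.  1.  0.2] M [-0.16  0.25 -0.  ] w 0.0854 q [ 32.2  -7.2 133.4 -19.5   9.2 -68.2]
go cm [ 5.40999714  3.34204355 -9.8611793 ]
```

View pics/c4.png

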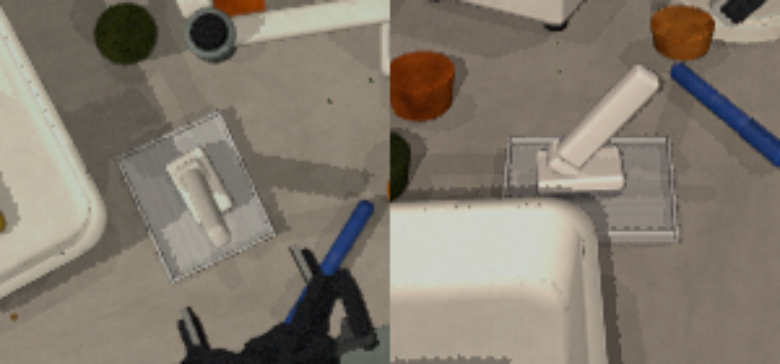

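Call:
{"name": "drive_tool", "arguments": {"plan": "1 0.6 -1.8 0 0 0;1 0.6 -1.8 0 0 0;0 0 0 0 0 0"}}

```text
time_s: 11.4
ee_pos: [0.4713, 0.3674, 0.126]
ee_rot: [-1.3, 45.9, 26.8]
contact_force: [-0.1, 0.4, -0.3]
grip_width: 0.0853
```

```bash
python3 -c "
from h import *
o,R=st(); print('go cm',100*(np.array([.509,.384,.0526])-o['ee_pos']))"
```

```text
t 11.4 p [0.4713 0.3674 0.126 ] xax [ 0.621  0.314 -0.718] yax [-0.466  0.885 -0.016] F [-0.1  0.4 -0.3] M [-0.14  0.33  0.04] w 0.0853 q [ 33.6  -0.5 130.3 -37.2   7.8 -49.5]
go cm [ 3.77272337  1.65916306 -7.33910795]
```

```bash
cat > k.py <<'E'
import numpy as np
from scipy.optimize import least_squares
from scipy.spatial.transform import Rotation as Ro
D=[([-83.03,12.47,92.52,0,75.13,-6.43],[.1447,-.6072,.2301],[0,0,-1]),
([25.7,16.9,69.8,0,93.6,50.3],[.5924,.363,.3959],[-.004,-.001,-1]),
([25.5,18.1,77.6,0,84.2,50.3],[.593,.3601,.3051],[0.001,0,-1]),
([11.8,13.9,82.8,.2,83.2,19.8],[.6279,.2036,.305],[.001,.004,-1]),
([4.4,-4,91.5,0,92.4,-4],[.5219,.1101,.4064],[.003,0,-1]),
([32.2,-7.2,133.4,-19.5,9.2,-68.2],[.4549,.3506,.1512],[.626,.332,-.705]),
([33.6,-.5,130.3,-37.2,7.8,-49.5],[.4713,.3674,.126],[.621,.314,-.718])]
e=lambda s,a:Ro.from_euler(s,a,degrees=True)
def fk(q,P,s4=1):
    a1,z1,L2,a3,L3,LT=P
    A=e('z',q[0]); F=A*e('y',q[1]+q[2]); H=F*e('z',s4*q[3])*e('y',q[4])
    w=A.apply([a1,0,z1])+(A*e('y',q[1])).apply([0,0,L2])+F.apply([a3,0,L3])
    return w+H.apply([0,0,LT]), H*e('z',s4*q[5]), w
def fit(s4):
    f=lambda P:np.concatenate([np.r_[fk(q,P,s4)[0]-p] for q,p,x in D])
    return least_squares(f,[.1,.4,.4,0,.4,.25])
def ik(p,x,y,q0,P,s4,):
    # minimal: x dir, y dir
    def f(q):
        pp,H,_=fk(q,P,s4); M=H.as_matrix()
        return np.r_[(pp-p)*10,M[:,2]-x, M[:,1]-y]
    lo=np.array([-157,-44,17.7,-64,7.9,-147]);hi=np.array([157,120,146,244,150,147])
    return least_squares(f,np.clip(q0,lo+.1,hi-.1),bounds=(lo,hi),x_scale=30)
E
python3 - <<'E'
from k import *
for s4 in(1,-1):
    r=fit(s4); print(s4,r.x.round(3),r.fun.round(3).tolist())
    for q,p,x in D[-3:]:
        M=fk(q,r.x,s4)[1].as_matrix(); print(M[:,2].round(3),x,M[:,1].round(3),M[:,0].round(3))
E
```

```text
1 [ 0.081  0.161  0.408 -0.01   0.482  0.2  ] [-0.067, -0.025, 0.013, 0.019, -0.069, -0.008, 0.028, -0.064, 0.005, 0.017, -0.068, 0.005, 0.01, -0.069, -0.008, 0.03, -0.058, -0.004, 0.031, -0.053, -0.002]
[ 0.002  0.    -1.   ] [0.003, 0, -1] [-0.146  0.989 -0.   ] [-0.989 -0.146 -0.002]
[ 0.627  0.332 -0.705] [0.626, 0.332, -0.705] [-0.619 -0.337 -0.71 ] [ 0.473 -0.881  0.006]
[ 0.622  0.315 -0.717] [0.621, 0.314, -0.718] [-0.63  -0.344 -0.697] [ 0.466 -0.885  0.016]
-1 [-0.031  0.346  0.472  0.089  0.587  0.344] [-0.07, -0.002, -0.005, 0.034, -0.061, 0.003, 0.031, -0.062, -0.001, 0.014, -0.071, -0.002, 0.003, -0.07, 0.003, 0.021, -0.029, 0.002, 0.01, -0.014, 0.001]
[ 0.002  0.    -1.   ] [0.003, 0, -1] [-0.007  1.     0.   ] [-1.    -0.007 -0.002]
[ 0.57   0.422 -0.705] [0.626, 0.332, -0.705] [0.572 0.412 0.71 ] [-0.59   0.807  0.006]
[ 0.531  0.451 -0.717] [0.621, 0.314, -0.718] [0.561 0.447 0.697] [-0.635  0.772  0.016]
```

```bash
sed -i 's/a1,z1,L2,a3,L3,LT=P/a1,z1,L2,a3,L3,LT,b=P/; s/apply(\[a1,0,z1\])/apply([a1,b,z1])/; s/\[.1,.4,.4,0,.4,.25\]/[.1,.4,.4,0,.4,.25,.07]/; s/M\[:,1\]-y/-M[:,0]-y/' k.py
cat > ik1.py <<'E'
from k import *
r=fit(1);P=r.x; print(P.round(3),abs(r.fun).max())
def tgt(g,yaw,dn):
    h=np.array([np.cos(yaw),np.sin(yaw)]); x=np.r_[h*np.cos(dn),-np.sin(dn)]; return np.array(g)+.019*x,x,np.array([-h[1],h[0],0])
if __name__=='__main__':
  for name,g,yaw in [('dish',[.497,.378,.066],28),('barL',[.624,.195,.130],-1.4),('barM',[.622,.118,.130],-1.4),('barR',[.620,.04,.130],-1.4)]:
    for dn in(20,30,40,50,55,60,65):
      for q0 in ([35,5,125,-20,20,-65],[20,5,125,160,20,110]):
        p,x,y=tgt(g,np.radians(yaw),np.radians(dn)); s=min((ik(p,x,y,q0,P,1),ik(p,x,y,np.array(q0)+[0,20,-20,0,10,0],P,1)),key=lambda s:s.cost)
        if s.cost<1e-4: print(name,dn,s.x.round(1),'wrist',fk(s.x,P)[2].round(3))
E
python3 ik1.py
```

```text
[-0.001  0.295  0.454  0.062  0.559  0.304  0.07 ] 0.00045870280323490054
dish 20 [ 32.9  26.  131.5 186.3  47.6  87.4] wrist [0.26  0.252 0.164]
dish 30 [ 32.7  19.4 130.6 188.1  30.2  85.4] wrist [0.279 0.262 0.209]
dish 40 [ 32.3  15.2 127.9 194.4  13.4  78.7] wrist [0.304 0.275 0.249]
dish 55 [ 31.8  13.4 121.3 -12.   10.6 -75. ] wrist [0.352 0.301 0.3  ]
dish 60 [ 31.7  13.9 118.5  -6.   17.7 -81.1] wrist [0.371 0.311 0.313]
dish 65 [ 31.5  14.9 115.6  -3.5  24.6 -83.6] wrist [0.39  0.321 0.325]
barL 20 [ 19.7  18.4 127.7 212.1  39.4  71.6] wrist [0.356 0.202 0.228]
barL 30 [ 18.6  13.4 126.  225.5  24.6  57.6] wrist [0.377 0.201 0.273]
barL 50 [ 16.    9.9 118.2 -40.8  17.1 -37. ] wrist [0.441 0.199 0.349]
barL 55 [ 15.4  10.3 115.6 -25.9  22.2 -51.9] wrist [0.46  0.199 0.364]
barL 60 [ 14.7  11.2 112.8 -17.1  28.1 -60.8] wrist [0.481 0.198 0.377]
barL 65 [ 14.   12.4 109.8 -11.6  34.1 -66.3] wrist [0.503 0.198 0.389]
barM 20 [  8.6  15.6 132.  195.3  38.3  81.3] wrist [0.354 0.125 0.228]
barM 30 [  8.1  10.2 130.1 202.9  21.5  73.3] wrist [0.375 0.124 0.273]
barM 40 [  7.5   7.3 126.7 241.4   7.9  34.6] wrist [0.403 0.124 0.313]
barM 50 [  6.8   6.7 121.9 -24.5  12.7 -59.8] wrist [0.439 0.122 0.349]
barM 55 [  6.4   7.3 119.2 -13.7  19.3 -70.7] wrist [0.458 0.122 0.364]
barM 60 [  6.1   8.2 116.3  -8.6  26.  -75.8] wrist [0.479 0.121 0.377]
barM 65 [  5.8   9.6 113.2  -5.6  32.5 -78.8] wrist [0.501 0.121 0.389]
barR 20 [ -3.8  13.9 134.6 176.3  38.5  92.1] wrist [0.352 0.047 0.228]
barR 30 [ -3.7   8.2 132.6 174.4  20.9  94.1] wrist [0.373 0.046 0.273]
barR 50 [ -3.4   4.8 124.1   6.5  11.2 -97.9] wrist [0.437 0.044 0.349]
barR 55 [ -3.3   5.4 121.3   3.4  18.3 -94.8] wrist [0.456 0.044 0.364]
barR 60 [ -3.2   6.5 118.3   2.1  25.3 -93.5] wrist [0.477 0.043 0.377]
barR 65 [ -3.1   7.9 115.1   1.4  32.  -92.7] wrist [0.499 0.043 0.389]
```

```bash
cat > go.py <<'E'
from h import *; from ik1 import *
def go(g,yaw,dn,back=0):
    o=arm.get_obs(); R=Ro.from_euler('xyz',o['ee_rot'],degrees=True).as_matrix()
    p,x,y=tgt(g,np.radians(yaw),np.radians(dn)); T=np.c_[x,y,np.cross(x,y)]; p=p-back*x
    s=ik(p,x,y,o['joint_positions'],P,1)
    print('t',round(o['time_s'],2),'shift cm',(100*(p-o['ee_pos'])).round(2),'turn',Ro.from_matrix(T@R.T).as_rotvec().round(3),'ik',s.x.round(1),'cost',round(s.cost,5),'F',o['contact_force'].round(1),'w',round(o['grip_width'],4),'tcp',o['ee_pos'].round(4))
E
python3 -c "
from go import *
for b in(.09,.07,.04,0): go([.497,.378,.066],28,55,b)"
```

```text
[-0.001  0.295  0.454  0.062  0.559  0.304  0.07 ] 0.00045870280323490054
t 11.4 shift cm [-1.02 -0.85 -0.18] turn [-0.061  0.148  0.003] ik [ 32.3  -1.3 126.9  -7.4  19.6 -79.5] cost 0.0 F [-0.1  0.4 -0.3] w 0.0853 tcp [0.4713 0.3674 0.126 ]
t 11.4 shift cm [-0.01 -0.31 -1.82] turn [-0.061  0.148  0.003] ik [ 32.2   2.1 125.8  -8.1  17.3 -78.8] cost 0.0 F [-0.1  0.4 -0.3] w 0.0853 tcp [0.4713 0.3674 0.126 ]
t 11.4 shift cm [ 1.51  0.49 -4.28] turn [-0.061  0.148  0.003] ik [ 32.    7.  124.   -9.4  14.2 -77.6] cost 0.0 F [-0.1  0.4 -0.3] w 0.0853 tcp [0.4713 0.3674 0.126 ]
t 11.4 shift cm [ 3.53  1.57 -7.56] turn [-0.061  0.148  0.003] ik [ 31.8  13.4 121.3 -12.   10.6 -75. ] cost 0.0 F [-0.1  0.4 -0.3] w 0.0853 tcp [0.4713 0.3674 0.126 ]
```

Call:
{"name": "drive_tool", "arguments": {"plan": "-0.5 -0.4 0 -0.02 0.05 0;-0.5 -0.4 0 -0.02 0.05 0;0 0 0 -0.02 0.05 0;0 0 0 0 0 0;0 0 0 0 0 0"}}

```text
time_s: 12.02
ee_pos: [0.4601, 0.3581, 0.1245]
ee_rot: [0.0, 54.9, 27.8]
contact_force: [-0.6, -0.6, 0.5]
grip_width: 0.0854
```

```bash
python3 -c "
from go import *
for b in(.08,.04,0): go([.497,.378,.066],28,55,b)
st()"
```

```text
[-0.001  0.295  0.454  0.062  0.559  0.304  0.07 ] 0.00045870280323490054
t 12.03 shift cm [ 0.61  0.35 -0.86] turn [-0.001  0.002  0.004] ik [ 32.2   0.4 126.4  -7.7  18.5 -79.2] cost 0.0 F [-0.6 -0.6  0.5] w 0.0854 tcp [0.4601 0.3581 0.1245]
t 12.03 shift cm [ 2.63  1.43 -4.13] turn [-0.001  0.002  0.004] ik [ 32.    7.  124.   -9.4  14.2 -77.6] cost 0.0 F [-0.6 -0.6  0.5] w 0.0854 tcp [0.4601 0.3581 0.1245]
t 12.03 shift cm [ 4.66  2.5  -7.41] turn [-0.001  0.002  0.004] ik [ 31.8  13.4 121.3 -12.   10.6 -75. ] cost 0.0 F [-0.6 -0.6  0.5] w 0.0854 tcp [0.4601 0.3581 0.1245]
t 12.03 p [0.4601 0.3581 0.1245] xax [ 0.509  0.268 -0.818] yax [-0.466  0.885  0.   ] F [-0.6 -0.6  0.5] M [-0.17  0.26  0.01] w 0.0854 q [ 32.4  -1.5 127.1  -8.   19.5 -78.7]
```

Call:
{"name": "drive_tool", "arguments": {"plan": "0.78 0.42 -1.23 0 0 0;0.78 0.42 -1.23 0 0 0;0.78 0.42 -1.23 0 0 0;0.78 0.42 -1.23 0 0 0;0.78 0.42 -1.23 0 0 0;0.78 0.42 -1.23 0 0 0;0 0 0 0 0 0"}}

```text
time_s: 12.9
ee_pos: [0.5058, 0.3826, 0.0485]
ee_rot: [-0.0, 55.1, 27.7]
contact_force: [0.4, 0.3, 0.2]
grip_width: 0.085
```

```bash
python3 -c "
from go import *
go([.497,.378,.066],28,55,0)
snap('top','top5');s=snap('side','side5')
a=cv2.imread('pics/top5.png')[220:320,200:320]; b=cv2.imread('pics/side5.png')[300:400,270:390]
cv2.imwrite('pics/c5.png',cv2.resize(np.hstack([a,b]),None,fx=3.3,fy=3.3))"
```

```text
[-0.001  0.295  0.454  0.062  0.559  0.304  0.07 ] 0.00045870280323490054
t 12.9 shift cm [0.08 0.05 0.19] turn [ 0.001 -0.001  0.004] ik [ 31.8  13.4 121.3 -12.   10.6 -75. ] cost 0.0 F [0.4 0.3 0.2] w 0.085 tcp [0.5058 0.3826 0.0485]
```

View pics/c5.png

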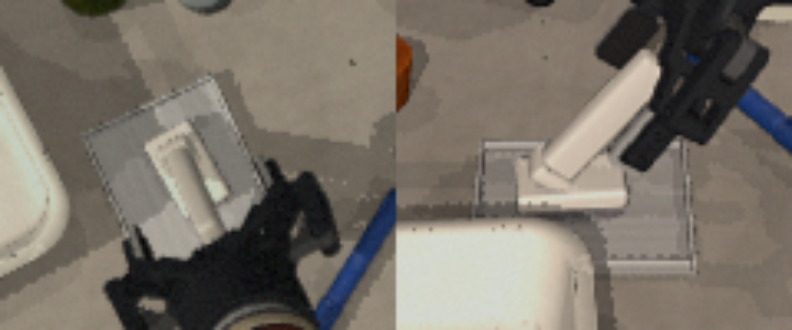

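```bash
python3 -c "
from h import *
yaw=np.radians(27.7)
h=np.array([np.cos(yaw),np.sin(yaw),0]);n=np.array([-h[1],h[0],0]);z=np.array([0,0,1])
g=np.array([.497,.378,.066]); ax=-np.sin(np.radians(40))*h+np.cos(np.radians(40))*z; nr=np.cos(np.radians(40))*h+np.sin(np.radians(40))*z
for f in('side4','top4'):
  s=load(f);R=np.array(s['R']);t=np.array(s['t'])
  im=cv2.imread(f'pics/{f}.png')
  pr=lambda X:(lambda c:np.array([s['fx']*c[0]/c[2]+s['cx'],s['fy']*c[1]/c[2]+s['cy']]))(R@X+t)
  c=pr(g).round().astype(int)-[40,40]
  big=cv2.resize(im[c[1]:c[1]+80,c[0]:c[0]+80],None,fx=5,fy=5,interpolation=cv2.INTER_CUBIC)
  for sy in(-8,8):
   for sn in(-11,11):
    a,b=[((pr(g+ax*k+n*sy/1e3+nr*sn/1e3)-c+.5)*5).astype(int) for k in(-.05,.034)]
    cv2.line(big,a,b,(0,0,255) if sy>0 else (255,0,0),1)
  cv2.imwrite(f'pics/o_{f}.png',big)
cv2.imwrite('pics/o.png',np.hstack([cv2.imread('pics/o_side4.png'),cv2.imread('pics/o_top4.png')]))"
```

```text
(no output)
```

View pics/o.png

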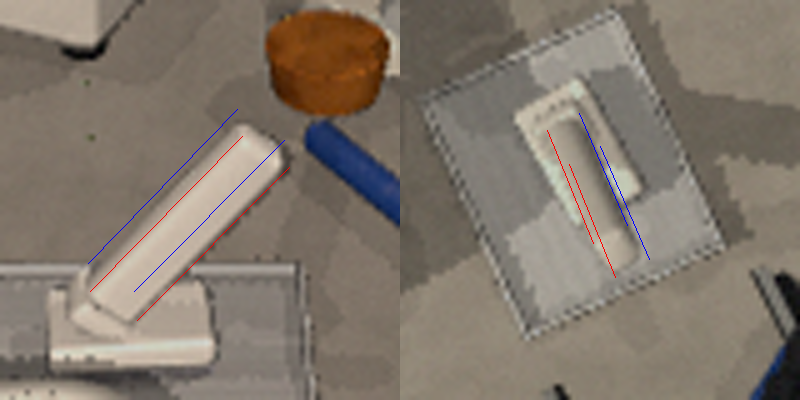

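Call:
{"name": "drive_tool", "arguments": {"plan": "0 0 0.2 0 0 0;0 0 0 0 0 0;0 0 0 0 0 0;0 0 0 0 0 0;0 0 0 0 0 0;0 0 0 0 0 0;0 0 0 0 0 0", "grip": 0}}

```text
time_s: 13.88
ee_pos: [0.5068, 0.3832, 0.0523]
ee_rot: [-0.0, 54.9, 27.7]
contact_force: [-4.2, -2.8, 5.7]
grip_width: 0.0154
```

```bash
python3 -c "
from go import *
st(); go([.6455-.027,.118,.2],-1.4,55); go([.642-.027,.118+.077,.15],-1.4,55)"
```

```text
[-0.001  0.295  0.454  0.062  0.559  0.304  0.07 ] 0.00045870280323490054
t 13.88 p [0.5068 0.3832 0.0523] xax [ 0.509  0.268 -0.818] yax [-0.466  0.885 -0.   ] F [-4.2 -2.8  5.7] M [-0.28  0.15 -0.07] w 0.0154 q [ 31.9  13.3 121.3 -13.1  10.7 -73.8]
t 13.88 shift cm [ 12.26 -26.55  13.21] turn [-0.     0.001 -0.509] ik [  6.5   0.2 117.7  -9.7  27.8 -74.9] cost 0.0 F [-4.2 -2.8  5.7] w 0.0154 tcp [0.5068 0.3832 0.0523]
t 13.88 shift cm [ 11.91 -18.85   8.21] turn [-0.     0.001 -0.509] ik [ 15.6   7.4 116.3 -24.   24.4 -53.8] cost 0.0 F [-4.2 -2.8  5.7] w 0.0154 tcp [0.5068 0.3832 0.0523]
```

Call:
{"name": "drive_tool", "arguments": {"plan": "0 0 1 0 0 0;0 0 1.5 0 0 0;0 0 1.5 0 0 0;0 0 1.5 0 0 0;0 0 1.5 0 0 0;0 0 1.5 0 0 0;0 0 0 0 0 0"}}

```text
time_s: 14.75
ee_pos: [0.508, 0.384, 0.1398]
ee_rot: [0.0, 54.7, 27.8]
contact_force: [0.6, -0.9, -2.0]
grip_width: 0.0152
```

Call:
{"name": "drive_tool", "arguments": {"plan": "0 -1.9 0 0 0 -0.051;0 -1.9 0 0 0 -0.051;0 -1.9 0 0 0 -0.051;0 -1.9 0 0 0 -0.051;0 -1.9 0 0 0 -0.051;0 -1.9 0 0 0 -0.051;0 -1.9 0 0 0 -0.051;0 -1.9 0 0 0 -0.051;0 -1.9 0 0 0 -0.051;0 -1.9 0 0 0 -0.051;0 0 0 0 0 0"}}

```text
time_s: 16.12
ee_pos: [0.5061, 0.1925, 0.1361]
ee_rot: [-0.0, 55.0, -1.5]
contact_force: [0.9, 0.4, -1.7]
grip_width: 0.0152
```

```bash
python3 -c "
from go import *
st(); go([.617,.1957,.153],-1.4,55)
snap('top','top6');s=snap('side','side6')
a=cv2.imread('pics/top6.png')[130:330,200:420]; b=cv2.imread('pics/side6.png')[190:390,240:460]
cv2.imwrite('pics/c6.png',cv2.resize(np.hstack([a,b]),None,fx=1.8,fy=1.8))"
```

```text
[-0.001  0.295  0.454  0.062  0.559  0.304  0.07 ] 0.00045870280323490054
t 16.12 p [0.5061 0.1925 0.1361] xax [ 0.573 -0.015 -0.819] yax [ 0.026  1.    -0.   ] F [ 0.9  0.4 -1.7] M [ 0.01  0.51 -0.  ] w 0.0152 q [ 20.3  -6.4 130.1 -28.9  26.2 -45.6]
t 16.12 shift cm [12.18  0.29  0.13] turn [ 0.    -0.001  0.002] ik [ 15.6   7.4 115.9 -23.7  24.7 -54.1] cost 0.0 F [ 0.9  0.4 -1.7] w 0.0152 tcp [0.5061 0.1925 0.1361]
```

View pics/c6.png

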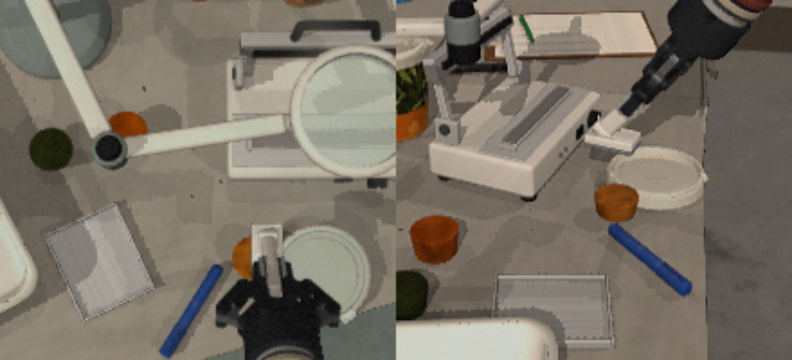

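```bash
python3 -c "
from h import *
s=load('top6');print(ray(s,348.3,255.6,.103)); print(ray(s,340,255.6,.103),ray(s,357.2,255.6,.103))
W=cloud(load('top6'));v,u=np.mgrid[:480,:640]
m=(u>330)&(u<368)&(v>240)&(v<300)&(W[...,2]>.09)&(W[...,2]<.112)&(W[...,0]>.525);P=W[m];print(len(P),P.min(0),P.max(0),np.median(P,0))
W=cloud(load('side6'))
m=(W[...,2]>.06)&(W[...,2]<.13)&(W[...,0]>.47)&(W[...,0]<.58)&(W[...,1]>.19)&(W[...,1]<.24);P=W[m];print(len(P))
for a in np.arange(.06,.13,.005):
  q=P[(P[:,2]>=a)&(P[:,2]<a+.005)]
  if len(q):print(a.round(3),len(q),q[:,0].min().round(4),q[:,0].max().round(4),q[:,2].min().round(4))"
```

```text
[0.54680982 0.19213904 0.103     ]
[0.54721408 0.20944665 0.103     ] [0.54637598 0.17356475 0.103     ]
128 [0.52537073 0.17572599 0.09837538] [0.55057177 0.21010707 0.11180074] [0.54365781 0.19690876 0.10291545]
441
0.085 44 0.4919 0.5512 0.0858
0.09 55 0.4918 0.5517 0.09
0.095 61 0.4919 0.5511 0.095
0.1 137 0.4919 0.551 0.1
0.105 28 0.5157 0.543 0.105
0.11 31 0.5132 0.5443 0.1101
0.115 36 0.5083 0.5403 0.115
0.12 25 0.5029 0.5327 0.1201
0.125 24 0.5022 0.5287 0.1251
```

Call:
{"name": "drive_tool", "arguments": {"plan": "2 0.05 0 0 0 0;2 0.05 0 0 0 0;2 0.05 0 0 0 0;2 0.05 0 0 0 0;2 0.05 0 0 0 0;2 0.05 0 0 0 0;0.2 0 0 0 0 0;0 0 0 0 0 0;0 0 0 0 0 0"}}

```text
time_s: 17.35
ee_pos: [0.6276, 0.1963, 0.1364]
ee_rot: [-0.0, 55.0, -1.5]
contact_force: [-0.3, 0.2, -0.5]
grip_width: 0.0153
```

```bash
python3 -c "
from go import *
st(); go([.617,.1957,.133],-1.4,55)"
```

```text
[-0.001  0.295  0.454  0.062  0.559  0.304  0.07 ] 0.00045870280323490054
t 17.35 p [0.6276 0.1963 0.1364] xax [ 0.573 -0.015 -0.819] yax [ 0.025  1.    -0.   ] F [-0.3  0.2 -0.5] M [0.02 0.43 0.03] w 0.0153 q [ 15.8   7.5 116.  -24.1  24.7 -53.7]
t 17.35 shift cm [ 0.03 -0.09 -1.9 ] turn [ 0.    -0.     0.001] ik [ 15.6   9.4 116.4 -26.   22.5 -51.6] cost 0.0 F [-0.3  0.2 -0.5] w 0.0153 tcp [0.6276 0.1963 0.1364]
```

Call:
{"name": "drive_tool", "arguments": {"plan": "0 0 -0.7 0 0 0;0 0 -0.6 0 0 0;0 0 -0.2 0 0 0;0 0 -0.2 0 0 0;0 0 -0.1 0 0 0;0 0 0 0 0 0;0 0 0 0 0 0"}}

```text
time_s: 18.23
ee_pos: [0.6289, 0.1962, 0.1193]
ee_rot: [0.0, 54.9, -1.5]
contact_force: [0.3, 0.3, -2.2]
grip_width: 0.0155
```

```bash
python3 -c "
from go import *
st()
for i in range(3): snap('side',f's{i}'); st()"
```

```text
[-0.001  0.295  0.454  0.062  0.559  0.304  0.07 ] 0.00045870280323490054
t 18.23 p [0.6289 0.1962 0.1193] xax [ 0.574 -0.015 -0.818] yax [0.026 1.    0.   ] F [ 0.3  0.3 -2.2] M [ 0.02  0.44 -0.01] w 0.0155 q [ 15.7   9.3 116.3 -26.1  22.7 -51.4]
t 18.27 p [0.6289 0.1963 0.1193] xax [ 0.574 -0.015 -0.818] yax [0.026 1.    0.   ] F [ 0.6 -0.3 -2.5] M [0.   0.45 0.02] w 0.0154 q [ 15.7   9.3 116.3 -26.1  22.7 -51.4]
t 18.32 p [0.6288 0.1963 0.1193] xax [ 0.574 -0.015 -0.818] yax [0.025 1.    0.   ] F [ 0.6 -0.2 -2.1] M [-0.02  0.45  0.03] w 0.0152 q [ 15.7   9.3 116.3 -26.1  22.7 -51.4]
t 18.38 p [0.6288 0.1962 0.1192] xax [ 0.574 -0.015 -0.818] yax [0.026 1.    0.   ] F [-0.2  0.3 -2. ] M [-0.05  0.46 -0.03] w 0.0154 q [ 15.7   9.3 116.3 -26.1  22.7 -51.4]
```

Call:
{"name": "drive_tool", "arguments": {"plan": "0 0 -0.15 0 0 0;0 0 0 0 0 0;0 0 0 0 0 0"}}

```text
time_s: 18.75
ee_pos: [0.6289, 0.1963, 0.1178]
ee_rot: [0.0, 54.9, -1.5]
contact_force: [0.7, 0.3, -0.8]
grip_width: 0.0152
```

Call:
{"name": "drive_tool", "arguments": {"plan": "0 0 -0.15 0 0 0;0 0 0 0 0 0;0 0 0 0 0 0"}}

```text
time_s: 19.12
ee_pos: [0.629, 0.1963, 0.1165]
ee_rot: [0.0, 54.9, -1.4]
contact_force: [-1.5, 0.1, 2.0]
grip_width: 0.0154
```

Call:
{"name": "drive_tool", "arguments": {"plan": "0 0 -0.1 0 0 0;0 0 0 0 0 0;0 0 0 0 0 0"}}

```text
time_s: 19.5
ee_pos: [0.629, 0.1963, 0.1155]
ee_rot: [0.0, 54.9, -1.4]
contact_force: [-1.8, -0.3, 2.9]
grip_width: 0.0153
```

Call:
{"name": "drive_tool", "arguments": {"plan": "-0.01 -0.5 0 0 0 0;-0.01 -0.5 0 0 0 0;-0.01 -0.5 0 0 0 0;-0.01 -0.5 0 0 0 0"}}

```text
time_s: 20.0
ee_pos: [0.6288, 0.1761, 0.1156]
ee_rot: [0.1, 54.9, -1.4]
contact_force: [0.0, 3.1, 3.5]
grip_width: 0.0149
```

```bash
python3 -c "
from go import *
st();st()"
```

```text
[-0.001  0.295  0.454  0.062  0.559  0.304  0.07 ] 0.00045870280323490054
t 20.0 p [0.6288 0.1761 0.1156] xax [ 0.575 -0.014 -0.818] yax [0.025 1.    0.001] F [0.  3.1 3.5] M [ 0.54 -0.09  0.34] w 0.0149 q [ 13.4   8.8 117.4 -24.   21.3 -55.2]
t 20.0 p [0.6288 0.1761 0.1156] xax [ 0.575 -0.014 -0.818] yax [0.025 1.    0.001] F [0.  3.1 3.5] M [ 0.54 -0.09  0.34] w 0.0149 q [ 13.4   8.8 117.4 -24.   21.3 -55.2]
```

Call:
{"name": "drive_tool", "arguments": {"plan": "-0.01 -0.5 -0.03 0 0 0;-0.01 -0.5 0 0 0 0;-0.01 -0.5 0 0 0 0;-0.01 -0.5 0 0 0 0;-0.01 -0.5 0 0 0 0;-0.01 -0.5 0 0 0 0;-0.01 -0.5 0 0 0 0;-0.01 -0.5 0 0 0 0;-0.01 -0.5 0 0 0 0"}}

```text
time_s: 21.12
ee_pos: [0.6274, 0.1309, 0.1148]
ee_rot: [-0.0, 54.9, -1.5]
contact_force: [-0.3, 3.4, 3.9]
grip_width: 0.0152
```

Call:
{"name": "drive_tool", "arguments": {"plan": "-0.01 -0.5 0 0 0 0;-0.01 -0.5 0 0 0 0;-0.01 -0.5 0 0 0 0;-0.01 -0.5 0 0 0 0;-0.01 -0.5 0 0 0 0;-0.01 -0.5 0 0 0 0;-0.01 -0.5 0 0 0 0;-0.01 -0.5 0 0 0 0;-0.01 -0.5 0 0 0 0"}}

```text
time_s: 22.25
ee_pos: [0.6264, 0.0858, 0.1147]
ee_rot: [-0.0, 55.0, -1.5]
contact_force: [1.1, 3.0, 5.0]
grip_width: 0.0151
```

```bash
python3 -c "
from go import *
st();snap('side','side7')
W=cloud(load('side7'))
m=(W[...,2]>.055)&(W[...,2]<.1)&(W[...,0]>.58)&(W[...,0]<.7)&(W[...,1]>.08)&(W[...,1]<.14);P=W[m]
for a in np.arange(.06,.1,.004):
  q=P[(P[:,2]>=a)&(P[:,2]<a+.004)]
  if len(q):print(a.round(3),len(q),q[:,0].min().round(4),q[:,0].max().round(4))
cv2.imwrite('pics/c7.png',cv2.resize(cv2.imread('pics/side7.png')[180:330,240:440],None,fx=3,fy=3))"
```

```text
[-0.001  0.295  0.454  0.062  0.559  0.304  0.07 ] 0.00045870280323490054
t 22.25 p [0.6264 0.0858 0.1147] xax [ 0.574 -0.015 -0.819] yax [ 0.026  1.    -0.   ] F [1.1 3.  5. ] M [ 0.65 -0.36  0.49] w 0.0151 q [  2.6   5.7 121.   -7.3  18.4 -79.7]
0.06 59 0.6196 0.6814
0.064 66 0.612 0.672
0.068 39 0.6115 0.6694
0.072 39 0.6113 0.6682
0.076 55 0.6113 0.6684
0.08 76 0.6118 0.6691
0.084 18 0.636 0.6613
0.088 18 0.6342 0.6634
0.092 22 0.6314 0.6603
0.096 16 0.6243 0.654
```

View pics/c7.png

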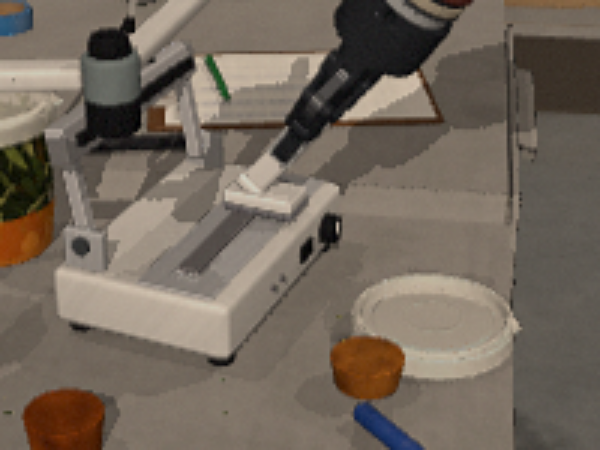

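Call:
{"name": "drive_tool", "arguments": {"plan": "-0.01 -0.5 0.02 0 0 0;-0.01 -0.5 0 0 0 0;-0.01 -0.5 0 0 0 0;-0.01 -0.5 0 0 0 0;-0.01 -0.5 0 0 0 0;-0.01 -0.5 0 0 0 0;-0.01 -0.5 0 0 0 0;-0.01 -0.5 0 0 0 0;-0.01 -0.5 0 0 0 0;0 0 0 0 0 0"}}

```text
time_s: 23.55
ee_pos: [0.6255, 0.0405, 0.1149]
ee_rot: [-0.0, 55.0, -1.5]
contact_force: [0.2, 1.1, 3.5]
grip_width: 0.0153
```

Call:
{"name": "drive_tool", "arguments": {"plan": "0 0 0.4 0 0 0;0 0 0.8 0 0 0;0 0 1 0 0 0;0 0 0 0 0 0"}}

```text
time_s: 24.05
ee_pos: [0.6259, 0.0412, 0.1379]
ee_rot: [-0.0, 54.9, -1.5]
contact_force: [0.4, 0.3, -1.3]
grip_width: 0.0154
```

```bash
python3 -c "
from go import *
st();go([.497,.378,.156],27.7,55)"
```

```text
[-0.001  0.295  0.454  0.062  0.559  0.304  0.07 ] 0.00045870280323490054
t 24.05 p [0.6259 0.0412 0.1379] xax [ 0.575 -0.015 -0.818] yax [ 0.025  1.    -0.   ] F [ 0.4  0.3 -1.3] M [-0.01  0.48  0.03] w 0.0154 q [ -3.1   2.3 121.5   2.6  21.1 -93.8]
t 24.05 shift cm [-11.93  34.19   0.25] turn [-0.     0.002  0.509] ik [ 31.9   3.3 120.   -6.5  21.9 -80.5] cost 0.0 F [ 0.4  0.3 -1.3] w 0.0154 tcp [0.6259 0.0412 0.1379]
```

Call:
{"name": "drive_tool", "arguments": {"plan": "-1.5 0 0 0 0 0;-2.1 0 0 0 0 0;-2.1 0 0 0 0 0;-2.1 0 0 0 0 0;-2.1 0 0 0 0 0;-2 2 0 0 0 0.03;0 3 0 0 0 0.05;0 3 0 0 0 0.05;0 3 0 0 0 0.05;0 3 0 0 0 0.05;0 3 0 0 0 0.05"}}

```text
time_s: 25.42
ee_pos: [0.5048, 0.2118, 0.1358]
ee_rot: [-0.0, 55.1, 14.7]
contact_force: [1.5, -0.8, -1.0]
grip_width: 0.0151
```

Call:
{"name": "drive_tool", "arguments": {"plan": "0 3 0 0 0 0.05;0 3 0 0 0 0.05;0 3 0 0 0 0.05;0 3 0 0 0 0.05;0 3 0 0 0 0.05;0 2 0 0 0 0.03;0 0.2 0 0 0 0;0 0 0 0 0 0;0 0 0 0 0 0"}}

```text
time_s: 26.55
ee_pos: [0.5063, 0.3823, 0.1365]
ee_rot: [-0.0, 55.0, 30.6]
contact_force: [1.0, -0.2, -1.3]
grip_width: 0.0153
```

```bash
python3 -c "
from go import *
st();go([.497,.378,.077],27.7,55)"
```

```text
[-0.001  0.295  0.454  0.062  0.559  0.304  0.07 ] 0.00045870280323490054
t 26.55 p [0.5063 0.3823 0.1365] xax [ 0.494  0.292 -0.819] yax [-0.509  0.861 -0.   ] F [ 1.  -0.2 -1.3] M [-0.21  0.41 -0.03] w 0.0153 q [ 30.8   3.5 120.5  -0.4  21.1 -89.5]
t 26.55 shift cm [ 0.03  0.07 -7.51] turn [ 0.    0.   -0.05] ik [ 31.9  12.1 121.2 -11.8  12.  -75. ] cost 0.0 F [ 1.  -0.2 -1.3] w 0.0153 tcp [0.5063 0.3823 0.1365]
```

Call:
{"name": "drive_tool", "arguments": {"plan": "0 0.05 -1.5 0 0 -0.025;0 0 -1.5 0 0 -0.025;0 0 -1.5 0 0 0;0 0 -1.5 0 0 0;0 0 -1 0 0 0;0 0 -0.5 0 0 0;0 0 -0.3 0 0 0;0 0 0 0 0 0;0 0 0 0 0 0"}}

```text
time_s: 27.68
ee_pos: [0.507, 0.384, 0.0596]
ee_rot: [0.0, 54.9, 27.8]
contact_force: [0.1, -0.4, -1.4]
grip_width: 0.0153
```

```bash
python3 -c "
from go import *
st();go([.497,.378,.067],27.7,55)"
```

```text
[-0.001  0.295  0.454  0.062  0.559  0.304  0.07 ] 0.00045870280323490054
t 27.68 p [0.507  0.384  0.0596] xax [ 0.509  0.268 -0.818] yax [-0.466  0.885  0.   ] F [ 0.1 -0.4 -1.4] M [-0.26  0.44  0.01] w 0.0153 q [ 32.   12.4 121.3 -12.2  11.5 -74.5]
t 27.68 shift cm [-0.04 -0.1  -0.82] turn [-0.001  0.002 -0.001] ik [ 31.9  13.3 121.3 -13.1  10.8 -73.6] cost 0.0 F [ 0.1 -0.4 -1.4] w 0.0153 tcp [0.507  0.384  0.0596]
```

Call:
{"name": "drive_tool", "arguments": {"plan": "0 0 -0.3 0 0 0;0 0 -0.2 0 0 0;0 0 -0.15 0 0 0;0 0 -0.1 0 0 0;0 0 0 0 0 0;0 0 0 0 0 0"}}

```text
time_s: 28.42
ee_pos: [0.5072, 0.3841, 0.0524]
ee_rot: [-0.0, 54.8, 27.8]
contact_force: [-4.1, -1.2, 6.5]
grip_width: 0.0153
```

Call:
{"name": "drive_tool", "arguments": {"plan": "0 0 -0.1 0 0 0;0 0 0 0 0 0;0 0 0 0 0 0"}}

```text
time_s: 28.8
ee_pos: [0.5076, 0.3844, 0.0523]
ee_rot: [-0.0, 54.8, 27.8]
contact_force: [-6.3, -3.7, 10.6]
grip_width: 0.0156
```

Call:
{"name": "drive_tool", "arguments": {"plan": "0 0 0.1 0 0 0;0 0 0.08 0 0 0;0 0 0 0 0 0"}}

```text
time_s: 29.18
ee_pos: [0.5068, 0.3838, 0.0524]
ee_rot: [0.0, 54.9, 27.8]
contact_force: [0.1, 0.2, 1.7]
grip_width: 0.0155
```

Call:
{"name": "drive_tool", "arguments": {"plan": "0 0 0 0 0 0;0 0 0 0 0 0;0 0 0 0 0 0;0 0 0 0 0 0;0 0 0 0 0 0", "grip": 1}}

```text
time_s: 29.8
ee_pos: [0.5066, 0.3837, 0.0523]
ee_rot: [-0.0, 54.9, 27.8]
contact_force: [0.4, -1.0, -0.1]
grip_width: 0.0855
```

Call:
{"name": "drive_tool", "arguments": {"plan": "-0.77 -0.4 1.23 0 0 0;-0.77 -0.4 1.23 0 0 0;-0.77 -0.4 1.23 0 0 0;-0.77 -0.4 1.23 0 0 0;-0.77 -0.4 1.23 0 0 0;-0.77 -0.4 1.23 0 0 0;-0.5 -1 2 0 0.1 0;0 -2 3 0 0.1 0;0 -2 3 0 0.1 0;0 -2 3 0 0 0;0 0 0 0 0 0"}}

```text
time_s: 31.18
ee_pos: [0.4579, 0.2894, 0.2399]
ee_rot: [21.8, 68.4, 47.0]
contact_force: [-0.5, 0.5, 0.3]
grip_width: 0.0852
```

```bash
python3 -c "
from go import *
st();snap('top','top9');s=snap('side','side9')
W=cloud(load('top9'))
m=(W[...,2]>.278)&(W[...,2]<.294)&(W[...,0]>.56)&(W[...,0]<.74)&(W[...,1]>.03)&(W[...,1]<.2)
P=W[m]; print(P[:,0].min(),P[:,0].max())
for x in (.6,.61,.62,.68,.69,.70):
    q=P[abs(P[:,0]-x)<.003]; print(x,((q[:,1].min()+q[:,1].max())/2).round(4))
a=cv2.imread('pics/top9.png')[120:350,160:460]; b=cv2.imread('pics/side9.png')[190:420,220:440]
cv2.imwrite('pics/c9.png',cv2.resize(np.hstack([a,b]),None,fx=1.5,fy=1.5))"
```

```text
[-0.001  0.295  0.454  0.062  0.559  0.304  0.07 ] 0.00045870280323490054
t 31.18 p [0.4579 0.2894 0.2399] xax [ 0.251  0.269 -0.93 ] yax [-0.444  0.886  0.137] F [-0.5  0.5  0.3] M [-0.05  0.16 -0.  ] w 0.0852 q [  19.3  -11.2  117.7   12.1   54.8 -101.3]
0.5870499913980455 0.7158778542048968
0.6 0.1211
0.61 0.1209
0.62 0.1201
0.68 0.1205
0.69 0.12
0.7 0.1203
```

View pics/c9.png

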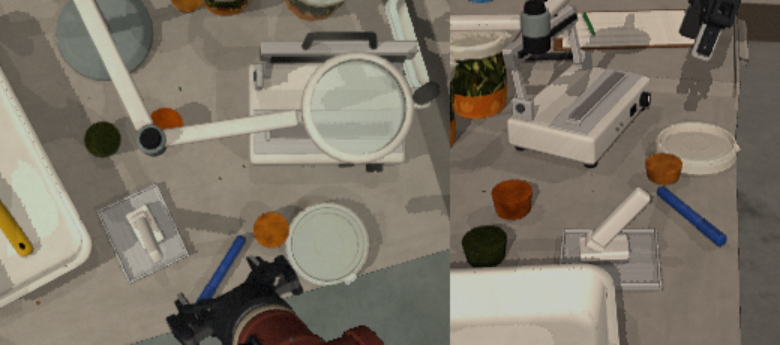

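```bash
python3 -c "
from plant import arm
print(arm.job_done())"
```

```text
the job is handed in; nothing more can be done
None
```

The magnifier is over the sealing bar, the bar has been rubbed from end to end, and the block is back in its dish. I handed the job in at about 31 s of the 72 s limit.

- **Magnifier:** I dragged it by its grip and let go. The last measurement puts the lens at (0.651, 0.120), about 2 mm from my estimate of the bar's middle, (0.651, 0.118).
- **Rubbing:** The sole went along the bar from left to right, from 77 mm left of the middle to 77 mm right of it, so it overlapped both ends. It was pressed with roughly 5–6 N, about 3 mm of bar travel. The tool's tilt held to about 0.1 degrees wherever I read it. I set the block about 9 mm towards the robot so the gripper would clear the lens; the sole still covered the bar's full width.
- **Block:** It stands flat in the dish, at its original pose. When I set it down, one step too many pressed it into the dish with about 10–12 N for a moment. I eased that off before letting go.
- **Last pictures:** The block is upright in the dish, and the cups, lid and pen look unmoved. The robot is clear of everything. I checked the bystanders by eye only.

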